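# Roll the fresh test vial to the reading line

## Robot

A 6-joint arm with a two-finger parallel gripper is mounted at the origin on a cart in front of the work surface, level with it; the furniture and walls round the work are solid. World frame = base frame: x ahead of the robot, y to its left, z up, the work surface at z = 0. Lengths are in m, angles in degrees, forces in N, time in s.
With the tool pointing down it reaches from about 0.275 to 0.775 m from the base axis. Payload 14.6 kg.
Tool frame: the origin (TCP) lies at the centre of the arm's flange, where the gripper is bolted on; the fingertips stand 173 mm ahead of it and the grasp point (between the pads) lies 155 mm ahead of it; x points along the fingers, z is the direction in which the jaws open and shut, and the axes are right-handed (so a half turn about x gives the same grasp; the last joint's range is limited). The gripper opens to 85 mm and grips with 20 to 120 N. Pads are 22 mm wide; open, the fingers measure 114 mm over their backs; the gripper's body (76 mm by 85 mm) begins 54 mm behind the grasp point. The pads swing forward as they close: fully open they stand 13 mm farther back than shut.
Start: joints at [67.42, 15.075, -2.767, 72.158, 0, 81.102], TCP at [0.124, 0.51, 0.405] pointing down, gripper open.
Joint ranges: [-151.79, 151.79], [-50.71, 97.33], [-67.44, 78.34], [-121.81, 120.89], [-77.56, 73.72], [-180, 180]. Speed limits (degrees/s): [108.29, 108.29, 147.25, 159.86, 180, 180].

## Interface

Orientations are given as a 3x3 rotation matrix whose columns are the frame's x, y, z axes.
In Python, from station import ctrl, vision gives the robot as it stands.
- The arm moves only by the tool apply_moves, never from a script. Its argument "moves" is a list of rows, each a list of 2 entries, a list of its own where there are three numbers: the shift along the tool's x, y, z in mm, then the turn about the tool's x in rad. In form: [[[tx, ty, tz], turn], ...]. A call has 1 to 5 rows; each row shifts and turns the commanded pose from where the row before left it, along the tool's axes as they then stand; what a row does not reach is not made up. A row lasts 1/10 s, in which the tool goes at most 50 mm and 8.59 degrees, less where a joint would pass 70% of its speed; a pose out of reach is approached as far as the arm can. A call is refused whole if a number of a shift passes 50 or a number of a turn 0.15, either way. A call with a gripper value outside its range is refused whole. "grip" is the closure, from -1 (fully open) to 1 (shut), set as the call begins (left out, the last holds). The fingers move at their own pace and stop on an object; "grip_force" is the grip in N (left out, the last holds). Time passes only in rows, so rows that do not move let the fingers close. It gives the time, the measured TCP pose, the force and the opening at its end, in the units of the state.
- ctrl.sense(): the state, without advancing time (a new reading comes with each control period).
- vision.camera(name): name is "scene" or "side" or "wrist"; returns (picture, depth): 480x640x3 uint8, red, green, blue; 480x640 float32, m along the optical axis (not along the pixel's ray), 0 where there is no reading.
- vision.camera_params(name): a dict with "camera_matrix" (3x3 intrinsics, pixels), "rvec" (rotation vector, rad) and "tvec" (3), from world to camera coordinates, as OpenCV has them. Camera axes: x right, y down, z forward; pixel columns grow to the right and rows downward; lengths in m; the calibration is good to about 2 mm. A picture is of the moment at which its call begins: read the wrist's pose just before it. camera_params takes no time and is no camera call; for the wrist camera it gives the pose at the moment of the call.
- ctrl.finish_job(): hands the job in, once; it reports no verdict.
The state is a dict: "time_s": time; "q": joint angles; "joint_velocities": joint speeds; "joint_efforts": joint torques, N m; "ee_pos": TCP position; "orientation": TCP orientation; "force": force on the tool from outside, world axes, zero at the start; "wrist_torque": the same for the moment, N m; "finger_gap": opening from 0.0 (shut) to 1.0 (fully open).
Only numpy, scipy, OpenCV 4.12 (cv2) and the standard library are available. Lean on these libraries where they do the work, as an engineer would, in place of code of your own. Each camera call takes 0.05 s, during which the arm holds its last target. There are 200 camera calls.

## Task

The red-capped vial on the reading station has been read: lay it gently in the steel kidney dish. Then roll the green-capped vial along the mat by pushing its side, without lifting it, until it rests squared up on the green line, about centred across the mat and let go; it must never run on into the red field. When it lies still, press the reader's blue button fully down, and leave the other things on the worktop as they are.

Things in the scene. Friction and masses are not known exactly. Their poses are not given: they have to be found in the camera images.
- station: Fixed grey board 310 x 144 x 12 mm. Origin on the worktop, on the board's midline; x points along the rolling way to the reader, y across, z up; board x -150..160 mm. Dark mat (top z = 14, x -144..102, y -65..65 mm) with a green line (x 32..48) and beyond it a red field (x 60..96), both right across. White reader block at the far end: x 114..156, y -65..65, top z = 53 mm, blue button on top.
- line (a point): Centre of the green line, on the mat's surface; axes as the station's. The line is 16 mm wide along x.
- fresh_vial: Loose sealed white vial, green cap and ring: cylinder 26 mm dia., 80 mm long, 40 to 85 g, lying on the mat 90 to 140 mm before the line, roughly parallel to it. Origin at its centre (13 mm above the mat); y = cylinder axis, cap at +y. A black dash on it faces up at the start. Rolls easily: let go at 0.05 m/s it runs on about 3 mm, at 0.1 m/s 10 mm, at 0.15 m/s 22 mm.
- done_vial: The vial already read: same shape, size and axes, red cap and ring; starts lying on the green line.
- dish: Loose steel kidney dish, 70 x 169 x 16 mm, 0.2 kg, to the left of the station, beside the ampoule rack. Origin mid-underside; long side along y, z up. Floor 1.5 mm, wall tops 14 mm above the underside; inside 56 (x) by 148 mm (y): a vial fits only lengthwise, its centre then 15 mm up. Fingers round the vial nearly fill the width: open them with their ends just above the walls.
- read_button (a joint): Blue push button on top of the reader, 28 mm in diameter; 0 = up, 0.006 m = fully down (counts from 0.004); it springs back; fully down takes 5 N.
- read_button_top (a point): Centre of the button's top face, which moves with it; 75 mm above the worktop when up. Press straight down.
- ampoule_rack: Bystander: loose white plastic rack of pink ampoules, 115 x 66 x 43 mm, left of the station, beside the dish on either side of it, as little as 15 mm away. Origin at the middle of its underside.
- file_block: Bystander: loose steel block of files with coloured handles, 37 x 38 x 58 mm, towards the back. Origin at the middle of its underside.
There are look-alikes about, which are no part of the job. What is shaped like the fresh_vial but purple is not meant.

How it is judged:
By the outcome, as a careful person would: the job done as asked, in the order asked, and still so for the second after the job is handed in, with the robot touching nothing.
It also fails if it takes over 58 s, if anything falls off the work surface, if the arm or the gripper's body presses on something with over 40 N, if the wrist force passes 120 N, or if a joint passes its speed limit or range.

## Working session

There is one attempt and no reset: what is moved stays moved. The work goes in short steps, Python scripts to look and compute and a tool call to move; the robot and the scene stay as the last step left them, time stands still between calls to the robot, and variables do not carry over. Pictures are saved under pics/ and viewed, about 8 in all and at most 12, crops included, and the job is handed in when it is done.

Besides the shell and the picture viewer there is one more tool, called after "Call:" as name(argument=value, ...) on one line, values as JSON. apply_moves: Moves the arm, as the interface text tells. Its arguments: {"type":"object","properties":{"moves":{"type":"array","items":{"type":"array"}},"grip":{"type":"number"},"grip_force":{"type":"number"}},"required":["moves"]}

```bash
ls; mkdir -p pics; cat > h.py <<'E'
import numpy as np, cv2
from station import ctrl, vision
def par(n):
    p=vision.camera_params(n); K=np.array(p["camera_matrix"]);R=cv2.Rodrigues(np.array(p["rvec"],float))[0];t=np.array(p["tvec"],float).ravel()
    return K,R,t
def onplane(P,uv,z):
    K,R,t=P; d=R.T@np.linalg.inv(K)@np.array([uv[0],uv[1],1.]); c=-R.T@t
    return c+d*(z-c[2])/d[2]
def bydepth(P,uv,D):
    K,R,t=P; d=D[int(uv[1]),int(uv[0])]; return R.T@(np.linalg.inv(K)@np.array([uv[0],uv[1],1.])*d-t)
def proj(P,X):
    K,R,t=P; x=K@(R@np.array(X)+t); return x[:2]/x[2]
def save(n,im): cv2.imwrite(f"pics/{n}.png",im[:,:,::-1])
E
python3 - <<'E'
from h import *
for n in ("scene","side"):
    im,D=vision.camera(n); save(n+"0",im); np.savez(n+"0.npz",im=im,D=D); print(n,vision.camera_params(n))
s=ctrl.sense();print(s)
E
```

```text
pics
scene {'camera_matrix': array([[603.35335965,   0.        , 323.47366337],
       [  0.        , 603.35335965, 234.55028187],
       [  0.        ,   0.        ,   1.        ]]), 'rvec': array([ 2.23108847, -0.50030201,  0.20058762]), 'tvec': array([-0.51542894,  0.21614911,  0.97133572])}
side {'camera_matrix': array([[577.81665682,   0.        , 317.67702558],
       [  0.        , 577.81665682, 240.55006256],
       [  0.        ,   0.        ,   1.        ]]), 'rvec': array([ 2.16961266, -0.25714745,  0.10014351]), 'tvec': array([-0.54759751,  0.13515579,  0.85959983])}
{'time_s': 0.1, 'q': array([ 6.74201392e+01,  1.50965974e+01, -2.80007603e+00,  7.21570774e+01,
       -5.06677717e-04,  8.11018620e+01]), 'joint_velocities': array([ 0.02883369, -0.00613995,  0.1447965 , -0.02090891, -0.10766971,
        0.02287065]), 'joint_efforts': array([ 4.83997763e-03, -6.38579822e+01,  3.85064614e+01,  1.00265260e-02,
        1.39869232e-05,  1.09960740e-05]), 'ee_pos': array([0.12415472, 0.51003015, 0.40426887]), 'orientation': array([[-3.52049305e-04, -9.71624598e-01,  2.36528045e-01],
       [-8.69613648e-04,  2.36528268e-01,  9.71624219e-01],
       [-9.99999560e-01,  1.36371615e-04, -9.28207624e-04]]), 'force': array([ 0.42135253, -0.32599401,  0.15744187]), 'wrist_torque': array([-0.02046624, -0.00221557, -0.00728946]), 'finger_gap': 1.00119217010999}
```

View pics/scene0.png

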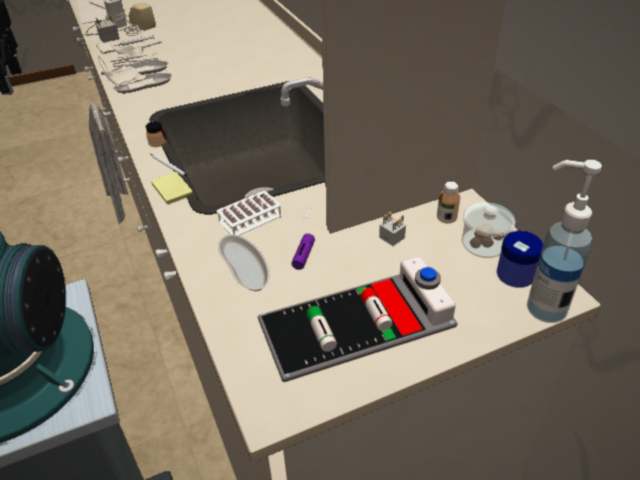

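View pics/side0.png

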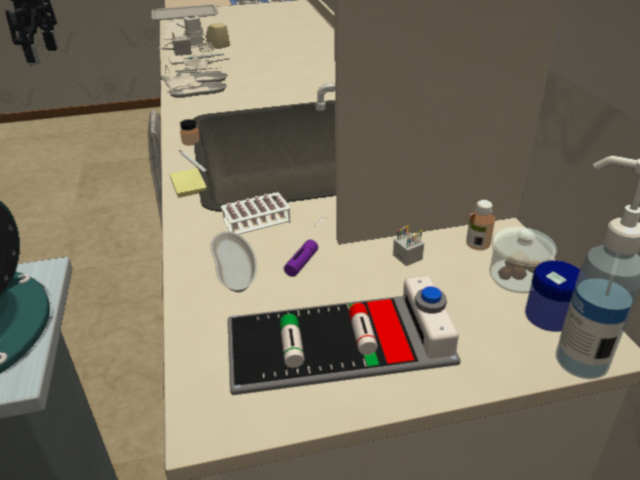

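The pictures show the red-capped vial on the green line (scene (377,308), side (362,328)), the green-capped vial at scene (322,328), the purple look-alike at scene (303,251), the dish at scene (243,262) with the rack beyond it, and the button at scene (428,276). Next is an enlarged crop to measure from.

```bash
python3 - <<'E'
from h import *
im=np.load("side0.npz")["im"]; c=im[200:400,200:470]; save("crop_side",cv2.resize(c,None,fx=2.9,fy=2.9,interpolation=cv2.INTER_CUBIC))
E
```

```text
(no output)
```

View pics/crop_side.png

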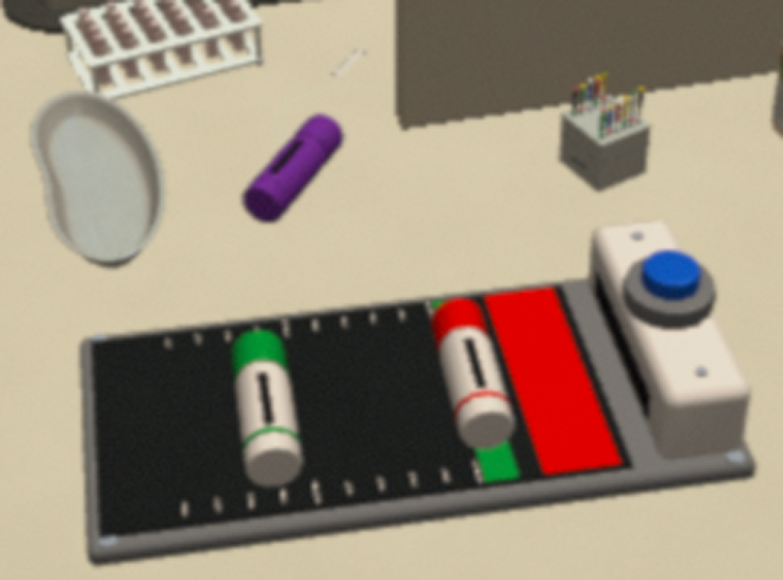

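```bash
python3 - <<'E'
from h import *
from scipy.optimize import least_squares
P=par("side"); px=lambda u,v:(200+u/2.9,200+v/2.9)
W=[((60,65),(485,295)),((96,65),(557,288)),((96,-65),(620,466)),((60,-65),(543,476)),((-144,65),(92,342)),((-144,-65),(97,537)),((102,-65),(632,465))]
Q=np.array([onplane(P,px(*b),.014)[:2] for a,b in W]); A=np.array([a for a,b in W])/1000
def f(p): c,s=np.cos(p[2]),np.sin(p[2]); return (A@np.array([[c,s],[-s,c]])+p[:2]-Q).ravel()
r=least_squares(f,[.5,0,0]); p=r.x; print("station",p[:2],np.degrees(p[2]),"res",np.abs(r.fun).max())
c,s=np.cos(p[2]),np.sin(p[2]); R=np.array([[c,-s],[s,c]])
np.save("st.npy",p)
def st(X): return R.T@(X[:2]-p[:2])*1000
for n,uv,z in [("g dash",(265,398),.040),("g end",(273,467),.027),("r dash",(474,362),.040),("r end",(487,425),.027),("button",(671,265),.075)]:
    X=onplane(P,px(*uv),z); print(n,X,st(X))
for n,uv in [("dishL",(32,140)),("dishR",(160,195)),("dishT",(85,93)),("dishB",(105,262))]:
    X=onplane(P,px(*uv),.014); print(n,X)
print("rack", onplane(P,px(90,97),0),onplane(P,px(260,62),0))
print("purple",onplane(P,px(293,165),.026), "block",onplane(P,px(600,188),0))
s=ctrl.sense(); K,Rw,t=par("wrist"); print("wrist cam",-Rw.T@t,Rw,K[0,0])
E
```

```text
station [ 0.55002265 -0.1644291 ] -4.348689857692936 res 0.0024717816902384976
g dash [ 0.48616761 -0.17749388  0.04      ] [-62.68056129 -17.86904752]
g end [ 0.48336283 -0.20841832  0.027     ] [-63.13238084 -48.91713695]
r dash [ 0.58658461 -0.17825902  0.04      ] [ 37.50537006 -11.01775742]
r end [ 0.58463603 -0.20694889  0.027     ] [ 37.73783092 -39.77278212]
button [ 0.68423325 -0.1731029   0.075     ] [134.48190869   1.5278321 ]
dishL [0.39540954 0.09424726 0.014     ]
dishR [0.46200891 0.02194716 0.014     ]
dishT [0.43094034 0.13600865 0.014     ]
dishB [ 0.42534352 -0.02913787  0.014     ]
rack [0.43407625 0.15180799 0.        ] [0.54507758 0.1637957  0.        ]
purple [0.53774724 0.01478986 0.026     ] block [ 0.71060175 -0.01729655  0.        ]
wrist cam [0.05930775 0.52578084 0.37353838] [[ 0.23669776  0.97158158 -0.00184575]
 [ 0.93670324 -0.22769538  0.2659734 ]
 [ 0.25799459 -0.06468423 -0.9639786 ]] 412.13721510705597
```

```bash
cat >> h.py <<'E'
import json
st_=np.load("st.npy")
def S2W(x,y):
    c,s=np.cos(st_[2]),np.sin(st_[2]); return st_[:2]+np.array([c*x-s*y,s*x+c*y])/1000
def W2S(X):
    c,s=np.cos(st_[2]),np.sin(st_[2]); d=np.array(X[:2])-st_[:2]; return np.array([c*d[0]+s*d[1],-s*d[0]+c*d[1]])*1000
def yawz(O): return np.degrees(np.arctan2(O[1,2],O[0,2]))
def plan(xyz,yaw,step=42,turn=8.3,n=None):
    "TCP target m, yaw of tool z in deg; tool assumed pointing down"
    s=ctrl.sense(); p=s["ee_pos"]; y0=yawz(s["orientation"]); dy=(yaw-y0+180)%360-180
    d=(np.array(xyz)-p)*1000; n=n or int(max(np.ceil(np.linalg.norm(d)/step),np.ceil(abs(dy)/turn),1))
    rows=[]
    for i in range(n):
        a=np.radians(y0+dy*i/n); z=np.array([np.cos(a),np.sin(a),0]); x=np.array([0,0,-1]); y=np.cross(z,x)
        rows.append([[round(float(d@v)/n,1) for v in (x,y,z)],round(float(-np.radians(dy)/n),4)])
    print("t",round(s["time_s"],2),"from",p.round(4),round(y0,2),"rows",n)
    for i in range(0,n,5): print(json.dumps(rows[i:i+5]))
E
python3 -c "
from h import *
x=S2W(0,0); plan((*S2W(20,0),.33),-4.35)"
```

```text
t 0.1 from [0.1242 0.51   0.4043] 76.32 rows 20
[[[3.7, -29.7, -27.6], 0.0704], [[3.7, -31.5, -25.4], 0.0704], [[3.7, -33.2, -23.1], 0.0704], [[3.7, -34.8, -20.7], 0.0704], [[3.7, -36.1, -18.2], 0.0704]]
[[[3.7, -37.3, -15.7], 0.0704], [[3.7, -38.3, -13.0], 0.0704], [[3.7, -39.2, -10.3], 0.0704], [[3.7, -39.8, -7.5], 0.0704], [[3.7, -40.2, -4.7], 0.0704]]
[[[3.7, -40.4, -1.8], 0.0704], [[3.7, -40.5, 1.0], 0.0704], [[3.7, -40.3, 3.9], 0.0704], [[3.7, -39.9, 6.7], 0.0704], [[3.7, -39.4, 9.5], 0.0704]]
[[[3.7, -38.6, 12.2], 0.0704], [[3.7, -37.6, 14.9], 0.0704], [[3.7, -36.5, 17.5], 0.0704], [[3.7, -35.2, 20.1], 0.0704], [[3.7, -33.7, 22.5], 0.0704]]
```

Call:
apply_moves(moves=[[[3.7,-29.7,-27.6],0.07],[[3.7,-31.5,-25.4],0.07],[[3.7,-33.2,-23.1],0.07],[[3.7,-34.8,-20.7],0.07],[[3.7,-36.1,-18.2],0.07]], grip=0.39)

```text
time_s: 0.6
ee_pos: [0.2362, 0.3398, 0.3859]
orientation: [[-0.0, -0.83, 0.557], [-0.0, 0.557, 0.83], [-1.0, -0.0, -0.0]]
force: [0.9, 1.0, 0.1]
finger_gap: 0.305
```

Call:
apply_moves(moves=[[[3.7,-37.3,-15.7],0.07],[[3.7,-38.3,-13],0.07],[[3.7,-39.2,-10.3],0.07],[[3.7,-39.8,-7.5],0.07],[[3.7,-40.2,-4.7],0.07]])

```text
time_s: 1.1
ee_pos: [0.348, 0.171, 0.3675]
orientation: [[-0.0, -0.588, 0.809], [0.0, 0.809, 0.588], [-1.0, 0.0, 0.0]]
force: [0.9, -0.2, -1.2]
finger_gap: 0.304
```

Call:
apply_moves(moves=[[[3.7,-40.4,-1.8],0.07],[[3.7,-40.5,1],0.07],[[3.7,-40.3,3.9],0.07],[[3.7,-39.9,6.7],0.07],[[3.7,-39.4,9.5],0.07]])

```text
time_s: 1.6
ee_pos: [0.4604, 0.0024, 0.3489]
orientation: [[-0.0, -0.275, 0.961], [0.0, 0.961, 0.275], [-1.0, 0.0, -0.0]]
force: [0.8, 0.8, 0.6]
finger_gap: 0.306
```

Call:
apply_moves(moves=[[[3.7,-38.6,12.2],0.07],[[3.7,-37.6,14.9],0.07],[[3.7,-36.5,17.5],0.07],[[3.7,-35.2,20.1],0.07],[[3.7,-33.7,22.5],0.07]])

```text
time_s: 2.1
ee_pos: [0.573, -0.1658, 0.3302]
orientation: [[-0.001, 0.071, 0.997], [0.0, 0.997, -0.071], [-1.0, 0.0, -0.001]]
force: [-0.2, 0.3, 1.0]
finger_gap: 0.305
```

```bash
python3 - <<'E'
from h import *
s=ctrl.sense(); P=par("wrist"); im,D=vision.camera("wrist"); np.savez("w1.npz",im=im,D=D,K=P[0],R=P[1],t=P[2]); save("w1",im)
print(s["time_s"],s["ee_pos"],yawz(s["orientation"]),s["finger_gap"],s["joint_velocities"].round(1))
Ps=par("side"); im2,D2=vision.camera("side"); np.savez("side1.npz",im=im2,D=D2)
tip=s["ee_pos"]-[0,0,.173]; print(proj(Ps,tip),proj(Ps,s["ee_pos"]))
u,v=proj(Ps,tip).astype(int); a=im[:, :, :]
c=im2[max(0,v-80):v+70,max(0,u-90):u+90]; c=cv2.resize(c,None,fx=3.3,fy=3.3,interpolation=cv2.INTER_CUBIC)
save("sidetip",c); print(max(0,u-90),max(0,v-80))
E
```

```text
2.1 [ 0.57303187 -0.16576276  0.33015601] -4.076822956939887 0.30545687989487874 [-21.9  30.1  43.1  12.8   0.1  17.9]
[352.32542185 252.17894685] [353.93510097 124.85503216]
262 172
```

View pics/w1.png

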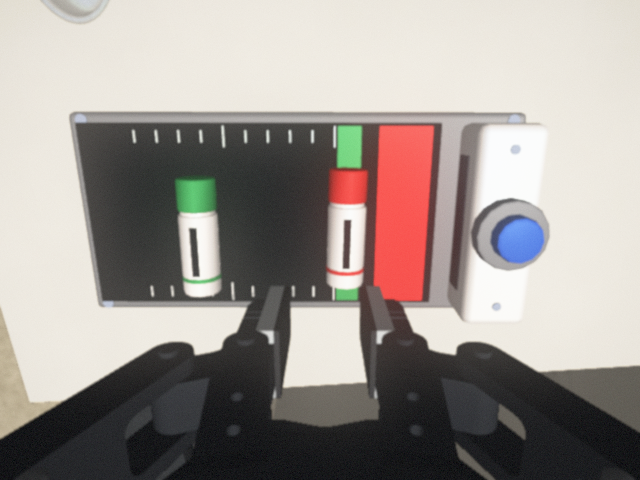

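View pics/sidetip.png

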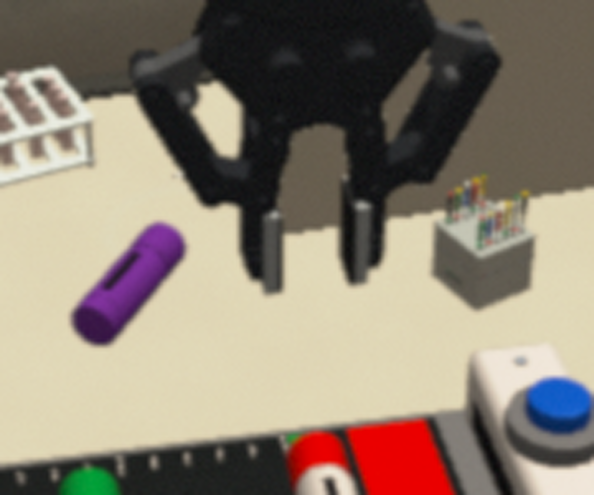

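The wrist view has the green-capped vial at (197,235), the red one on the line at (347,228), and the button at (520,240). The side crop has the pads at (272,292) and (357,283). The arm was still settling, so I'll measure numerically again now that it is still.

```bash
cat >> h.py <<'E'
def cloud(n):
    P=par(n); im,D=vision.camera(n); K,R,t=P
    v,u=np.mgrid[0:480,0:640]; d=D.ravel(); X=np.stack([(u.ravel()-K[0,2])/K[0,0]*d,(v.ravel()-K[1,2])/K[1,1]*d,d],1)
    return im,D,P,(((X-t)@R).reshape(480,640,3)),D>0
def vials(W,ok):
    c,s=np.cos(st_[2]),np.sin(st_[2]); d=W[...,:2]-st_[:2]; sx=(c*d[...,0]+s*d[...,1])*1000; sy=(-s*d[...,0]+c*d[...,1])*1000
    m=ok&(abs(sx+20)<115)&(abs(sy)<64)&(W[...,2]>.033)&(W[...,2]<.046)
    n,lab,stt,_=cv2.connectedComponentsWithStats(m.astype(np.uint8))
    for i in range(1,n):
        if stt[i,4]<250: continue
        q=np.stack([sx[lab==i],sy[lab==i]],1); l=cv2.fitLine(q.astype(np.float32),cv2.DIST_L2,0,.01,.01).ravel()
        a=np.degrees(np.arctan2(-l[0]*np.sign(l[1]),abs(l[1]))); lo,hi=np.percentile(q[:,1],[.5,99.5])
        print("vial: mid x %.1f y %.1f..%.1f c %.1f axis yaw %.2f len %.1f"%(np.median(q[:,0]),lo,hi,(lo+hi)/2,a,hi-lo),"ztop",np.percentile(W[...,2][lab==i],98).round(4),stt[i,4])
E
python3 - <<'E'
from h import *
im,D,P,W,ok=cloud("wrist"); s=ctrl.sense(); print(s["time_s"],s["ee_pos"].round(4),yawz(s["orientation"]),s["joint_velocities"].round(1)); save("w2",im); vials(W,ok)
mat=ok&(abs(W[...,0]-.55)<.08)&(abs(W[...,1]+.17)<.05)
print("mat z",np.median(W[mat][:,2]))
im,D,P,W,ok=cloud("side"); vials(W,ok)
e=s["ee_pos"]; m=ok&(abs(W[...,0]-e[0])<.06)&(abs(W[...,1]-e[1])<.03)&(W[...,2]>.1)&(W[...,2]<.2)
q=W[m]; print("lowest tip z rel TCP", (np.percentile(q[:,2],[0,1,3,10])-e[2]), len(q), q[q[:,2]<np.percentile(q[:,2],4)].mean(0))
# dish
m=ok&(abs(W[...,0]-.43)<.055)&(W[...,1]>-.05)&(W[...,1]<.145)&(W[...,2]>.0085)&(W[...,2]<.02)
p=W[m][:,:2].astype(np.float32); print("dish n",len(p),p.min(0),p.max(0),cv2.minAreaRect(p))
E
```

```text
2.25 [ 0.5731 -0.1659  0.3294] -4.0288181813727615 [ 1.8 -2.4 -2.8  0.3  0.4 -0.7]
vial: mid x 37.4 y -39.7..39.1 c -0.3 axis yaw -0.81 len 78.8 ztop 0.0411 3978
vial: mid x -60.5 y -45.9..33.0 c -6.4 axis yaw -0.34 len 78.8 ztop 0.0411 3926
mat z 0.21317482746264532
vial: mid x 36.0 y -42.7..36.7 c -3.0 axis yaw -0.78 len 79.4 ztop 0.0406 648
vial: mid x -63.3 y -49.2..30.8 c -9.2 axis yaw -0.14 len 80.0 ztop 0.0408 683
lowest tip z rel TCP [-0.17446806 -0.17162059 -0.16986152 -0.16552833] 712 [ 0.57607885 -0.17266224  0.15841846]
dish n 645 [ 0.39351875 -0.02943569] [0.46595323 0.14409235] ((0.4307299852371216, 0.0571761317551136), (0.07001564651727676, 0.17262230813503265), 3.453317642211914)
```

```bash
python3 -c "
from h import *
print(S2W(37.4,0)); plan((*S2W(37.4,0),.26),-5.15); plan((*S2W(37.4,0),.194),-5.15,step=25)"
```

```text
[ 0.58731498 -0.16726499]
t 2.3 from [ 0.5724 -0.1647  0.3299] -3.93 rows 2
[[[35.0, -0.8, 7.5], 0.0106], [[35.0, -0.7, 7.5], 0.0106]]
t 2.3 from [ 0.5724 -0.1647  0.3299] -3.93 rows 6
[[[22.7, -0.3, 2.5], 0.0035], [[22.7, -0.2, 2.5], 0.0035], [[22.7, -0.2, 2.5], 0.0035], [[22.7, -0.2, 2.5], 0.0035], [[22.7, -0.2, 2.5], 0.0035]]
[[[22.7, -0.2, 2.5], 0.0035]]
```

Call:
apply_moves(moves=[[[25,-0.5,7.5],0.01],[[25,-0.5,7.5],0.01],[[25,0,0],0],[[20,0,0],0],[[0,0,0],0]], grip=-1, grip_force=25)

```text
time_s: 2.8
ee_pos: [0.5861, -0.1648, 0.2338]
orientation: [[-0.004, 0.086, 0.996], [0.002, 0.996, -0.086], [-1.0, 0.001, -0.004]]
force: [-0.2, 0.3, 0.4]
finger_gap: 0.993
```

```bash
python3 -c "
from h import *
plan((*S2W(37.4,0),.194),-5.15,step=15)
im,D,P,W,ok=cloud('wrist');vials(W,ok)"
```

```text
t 2.8 from [ 0.5861 -0.1648  0.2338] -4.95 rows 3
[[[13.3, -0.8, 0.5], 0.0012], [[13.3, -0.8, 0.5], 0.0012], [[13.3, -0.8, 0.5], 0.0012]]
vial: mid x 37.8 y -39.7..39.2 c -0.3 axis yaw -0.96 len 78.9 ztop 0.041 8688
vial: mid x -59.6 y -31.9..33.1 c 0.6 axis yaw -1.78 len 64.9 ztop 0.041 6923
```

Call:
apply_moves(moves=[[[14,-0.8,0.5],0],[[14,-0.8,0.5],0.004],[[11.5,-0.8,0.5],0],[[0,0,0],0]])

```text
time_s: 3.25
ee_pos: [0.5883, -0.1685, 0.1959]
orientation: [[-0.001, 0.091, 0.996], [0.0, 0.996, -0.091], [-1.0, 0.0, -0.001]]
force: [-0.2, 0.5, 1.4]
finger_gap: 0.997
```

Call:
apply_moves(moves=[[[0,0,0],0],[[0,0,0],0],[[0,0,0],0],[[0,0,0],0]], grip=1)

```text
time_s: 3.65
ee_pos: [0.5887, -0.1688, 0.1966]
orientation: [[0.001, 0.092, 0.996], [-0.0, 0.996, -0.092], [-1.0, -0.0, 0.001]]
force: [-0.8, -0.3, 1.7]
finger_gap: 0.333
```

Call:
apply_moves(moves=[[[0,0,0],0],[[-4,0,0],0],[[-12,0,0],0],[[-25,0,0],0],[[-25,0,0],0]])

```text
time_s: 4.15
ee_pos: [0.5884, -0.1687, 0.2636]
orientation: [[-0.0, 0.092, 0.996], [0.0, 0.996, -0.092], [-1.0, 0.0, -0.0]]
force: [-0.5, -0.0, -0.6]
finger_gap: 0.289
```

```bash
python3 - <<'E'
from h import *
s=ctrl.sense(); print(s["finger_gap"],s["force"])
plan((.43,.040,.25),3.4-5.15+4.35-1,step=35)
im,D,P,W,ok=cloud("side"); save("side2",cv2.resize(im[180:380,200:470],None,fx=2.9,fy=2.9))
E
```

```text
0.2887671064285414 [-0.50309568 -0.02815863 -0.55445806]
t 4.15 from [ 0.5884 -0.1687  0.2636] -5.27 rows 8
[[[1.7, 24.2, -22.1], -0.015], [[1.7, 24.5, -21.8], -0.015], [[1.7, 24.8, -21.4], -0.015], [[1.7, 25.1, -21.0], -0.015], [[1.7, 25.4, -20.6], -0.015]]
[[[1.7, 25.8, -20.2], -0.015], [[1.7, 26.1, -19.9], -0.015], [[1.7, 26.3, -19.5], -0.015]]
```

View pics/side2.png

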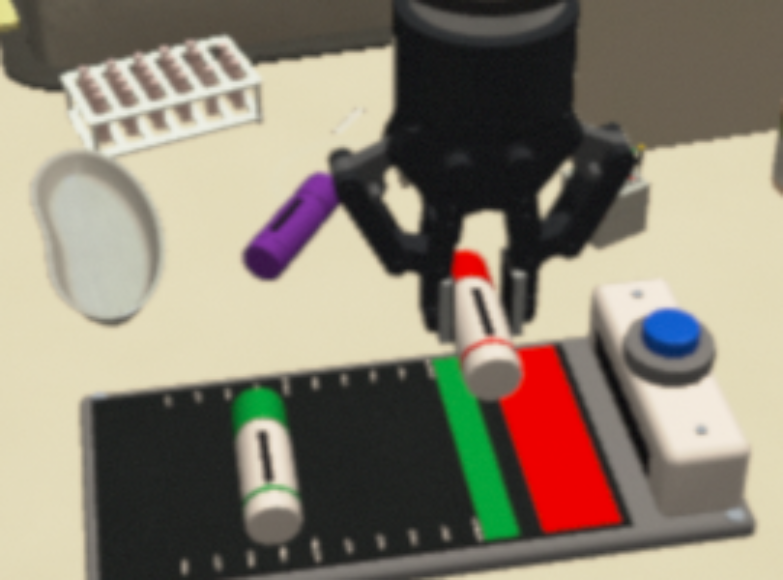

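The red vial is held level (crop (485,320)), and the green line is clear. Next I'll hover short of the dish.

Call:
apply_moves(moves=[[[-6,19.5,-22],-0.015],[[-6,19.5,-22],-0.015],[[-6,20,-21.5],-0.015],[[-6,20,-21],-0.015],[[-6,20.5,-20.5],-0.015]])

```text
time_s: 4.7
ee_pos: [0.487, -0.0621, 0.2931]
orientation: [[0.001, 0.017, 1.0], [-0.0, 1.0, -0.017], [-1.0, -0.0, 0.001]]
force: [0.2, 0.8, -0.6]
finger_gap: 0.291
```

Call:
apply_moves(moves=[[[-3,20.5,-20],-0.015],[[-3,20,-20],-0.015],[[-1,20,-20],-0.015],[[0,5,-3],0],[[0,0,0],0]])

```text
time_s: 5.2
ee_pos: [0.4247, 0.0031, 0.2999]
orientation: [[0.001, -0.029, 1.0], [-0.0, 1.0, 0.029], [-1.0, -0.0, 0.001]]
force: [0.2, -0.3, -0.5]
finger_gap: 0.291
```

```bash
python3 - <<'E'
from h import *
s=ctrl.sense(); print(s["time_s"],s["ee_pos"].round(4),yawz(s["orientation"]),s["finger_gap"])
im,D,P,W,ok=cloud("wrist"); save("w3",im); np.savez("w3.npz",im=im,W=W,ok=ok)
m=ok&(abs(W[...,0]-.43)<.06)&(W[...,1]>-.05)&(W[...,1]<.145)&(W[...,2]>.008)&(W[...,2]<.02)
n,lab,stt,_=cv2.connectedComponentsWithStats(m.astype(np.uint8))
for i in range(1,n):
    if stt[i,4]>100:
        p=W[lab==i][:,:2].astype(np.float32); print(stt[i],p.min(0),p.max(0),cv2.minAreaRect(p))
E
```

```text
5.2 [0.4247 0.0031 0.2999] 1.6528587241839476 0.29059359625744796
[ 275    0  121  266 7377] [ 0.3942027  -0.01783246] [0.46662998 0.13627908] ((0.4311607778072357, 0.05895727872848511), (0.07020227611064911, 0.15533190965652466), 3.359955310821533)
```

View pics/w3.png

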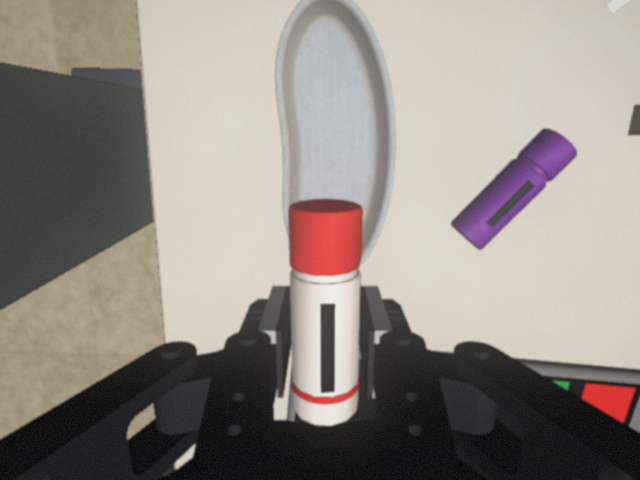

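```bash
python3 - <<'E'
from h import *
f=np.load("w3.npz"); W=f["W"]; ok=f["ok"]
for r in range(15,200,20):
    w=W[r,262:410]; z=w[:,2]*1000; hi=np.where(z>9)[0]
    if len(hi)==0: continue
    mid=len(z)//2; L=hi[hi<mid]; R=hi[hi>mid]
    fl=np.where((z[L.max()+1:R.min()]<4.5))[0]+L.max()+1
    print(r,"y %.3f"%w[mid,1],"outer %.4f %.4f inner %.4f %.4f floor %.4f %.4f"%(w[L.min(),0],w[R.max(),0],w[L.max(),0],w[R.min(),0],w[fl.min(),0],w[fl.max(),0]), "zf",np.median(z[fl]).round(1),"zmax",z.max().round(1))
E
```

```text
15 y 0.131 outer 0.4022 0.4437 inner 0.4124 0.4334 floor 0.4163 0.4267 zf 3.8 zmax 18.4
35 y 0.120 outer 0.3973 0.4505 inner 0.4057 0.4414 floor 0.4083 0.4388 zf 2.0 zmax 17.7
55 y 0.110 outer 0.3951 0.4557 inner 0.4017 0.4488 floor 0.4054 0.4447 zf 1.9 zmax 17.6
75 y 0.098 outer 0.3944 0.4592 inner 0.4007 0.4514 floor 0.4032 0.4495 zf 1.7 zmax 17.6
95 y 0.087 outer 0.3948 0.4624 inner 0.4234 0.4234 floor 0.4044 0.4468 zf 1.6 zmax 269.1
115 y 0.075 outer 0.3959 0.4644 inner 0.4026 0.4569 floor 0.4058 0.4551 zf 1.7 zmax 18.6
135 y 0.063 outer 0.3977 0.4657 inner 0.4234 0.4592 floor 0.4171 0.4560 zf 1.7 zmax 269.1
155 y 0.051 outer 0.3984 0.4658 inner 0.4234 0.4234 floor 0.4314 0.4359 zf 1.7 zmax 269.1
175 y 0.038 outer 0.3984 0.4663 inner 0.4053 0.4592 floor 0.4087 0.4568 zf 1.7 zmax 17.6
195 y 0.025 outer 0.3983 0.4655 inner 0.4234 0.4582 floor 0.4140 0.4551 zf 1.8 zmax 269.1
```

```bash
python3 -c "
from h import *
plan((.4317,.059,.215),3.4,step=22)"
```

```text
t 5.25 from [0.4254 0.0026 0.2997] 1.62 rows 5
[[[16.9, 11.2, 1.6], -0.0062], [[16.9, 11.2, 1.7], -0.0062], [[16.9, 11.2, 1.7], -0.0062], [[16.9, 11.2, 1.8], -0.0062], [[16.9, 11.2, 1.9], -0.0062]]
```

Call:
apply_moves(moves=[[[10,15,2],-0.006],[[15,15,2],-0.006],[[20,15,2],-0.006],[[20,8,2],-0.006],[[19,3,0.6],-0.006]])

```text
time_s: 5.75
ee_pos: [0.4326, 0.059, 0.2144]
orientation: [[0.001, -0.058, 0.998], [-0.0, 0.998, 0.058], [-1.0, -0.0, 0.001]]
force: [-0.2, 0.1, -0.7]
finger_gap: 0.288
```

Call:
apply_moves(moves=[[[0,0,0],0],[[0,0,0],0]])

```text
time_s: 5.95
ee_pos: [0.4321, 0.0585, 0.2154]
orientation: [[-0.0, -0.057, 0.998], [-0.0, 0.998, 0.057], [-1.0, -0.0, -0.0]]
force: [-0.9, -0.6, -0.6]
finger_gap: 0.291
```

```bash
python3 -c "
from h import *
plan((.4317,.059,.187),3.4,step=8)
im,D,P,W,ok=cloud('wrist')
m=ok&(abs(W[...,0]-.43)<.05)&(W[...,1]>.07)&(W[...,1]<.15)&(W[...,2]>.03)&(W[...,2]<.065)
q=W[m]; print(len(q),q.max(0),np.median(q,0))
"
```

```text
t 5.95 from [0.4321 0.0585 0.2154] 3.28 rows 4
[[[7.1, 0.1, -0.1], -0.0005], [[7.1, 0.1, -0.1], -0.0005], [[7.1, 0.1, -0.1], -0.0005], [[7.1, 0.1, -0.1], -0.0005]]
9724 [0.47991524 0.14999897 0.06499055] [0.43548765 0.09194501 0.05476145]
```

Call:
apply_moves(moves=[[[9,0,0],0],[[9,0,0],0],[[6,0,0],0],[[4.5,0,0],0],[[0,0,0],0]])

```text
time_s: 6.5
ee_pos: [0.4313, 0.059, 0.1861]
orientation: [[-0.001, -0.058, 0.998], [0.0, 0.998, 0.058], [-1.0, 0.0, -0.001]]
force: [-0.2, -0.7, -0.3]
finger_gap: 0.294
```

Call:
apply_moves(moves=[[[0,0,0],0],[[0,0,0],0]])

```text
time_s: 6.7
ee_pos: [0.4316, 0.059, 0.1869]
orientation: [[0.0, -0.058, 0.998], [-0.0, 0.998, 0.058], [-1.0, -0.0, 0.0]]
force: [-0.1, 0.9, -0.1]
finger_gap: 0.294
```

Call:
apply_moves(moves=[[[0.7,0,0],0],[[0,0,0],0]])

```text
time_s: 6.9
ee_pos: [0.4315, 0.059, 0.1861]
orientation: [[0.0, -0.058, 0.998], [0.0, 0.998, 0.058], [-1.0, -0.0, 0.0]]
force: [-0.1, -0.0, -0.7]
finger_gap: 0.29
```

Call:
apply_moves(moves=[[[0,0,0],0],[[0,0,0],0],[[-2,0,0],0],[[-6,0,0],0],[[-15,0,0],0]], grip=0.2)

```text
time_s: 7.4
ee_pos: [0.4312, 0.059, 0.209]
orientation: [[-0.002, -0.058, 0.998], [0.0, 0.998, 0.058], [-1.0, 0.0, -0.002]]
force: [0.4, 0.4, 0.7]
finger_gap: 0.398
```

Call:
apply_moves(moves=[[[-30,0,0],0],[[-40,0,0],0],[[-40,-10,0],0],[[0,-20,0],0],[[0,0,0],0]])

```text
time_s: 7.9
ee_pos: [0.4335, 0.0279, 0.3204]
orientation: [[0.003, -0.057, 0.998], [-0.001, 0.998, 0.057], [-1.0, -0.001, 0.003]]
force: [0.2, 0.2, -0.3]
finger_gap: 0.4
```

```bash
python3 - <<'E'
from h import *
s=ctrl.sense(); print(s["time_s"],s["finger_gap"])
im,D,P,W,ok=cloud("wrist"); save("w4",im)
m=ok&(abs(W[...,0]-.43)<.05)&(W[...,1]>-.03)&(W[...,1]<.15)&(W[...,2]>.021)&(W[...,2]<.035)
q=W[m]; print("z top",np.percentile(q[:,2],[5,50,98]).round(4)); print(cv2.minAreaRect(q[:,:2].astype(np.float32)))
# station refit from wrist colour: where's red field / mat later
E
```

```text
7.9 0.40028545661286213
z top [0.0221 0.0269 0.0336]
((0.4398329555988312, 0.0884033814072609), (0.14001937210559845, 0.04515095427632332), 74.55050659179688)
```

View pics/w4.png

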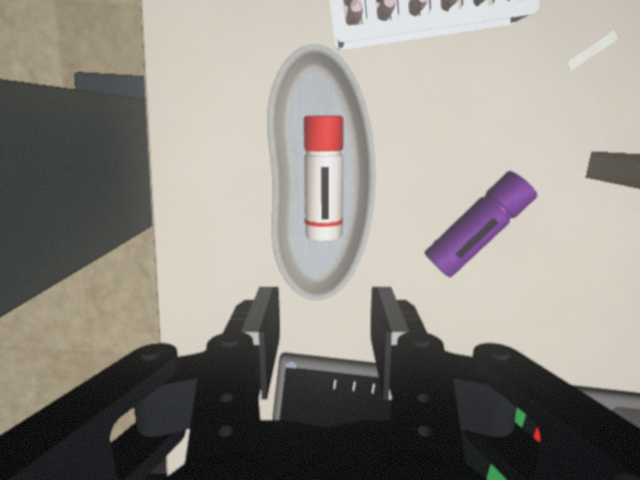

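The red vial lies flat in the dish (w4 pixel (323,178)), and the dish and rack are undisturbed. Now I'll turn the tool so the jaws open along the vial and hover behind the green vial.

```bash
python3 -c "
from h import *
print(ctrl.sense()['q'].round(1))
plan((*S2W(-105,-5),.30),85.65)"
```

```text
[ -7.    9.  -24.8  56.2   0.   79.7]
t 7.95 from [0.4332 0.0285 0.3196] 3.24 rows 10
[[[2.0, -19.0, 0.1], -0.1438], [[2.0, -18.9, -2.6], -0.1438], [[2.0, -18.3, -5.3], -0.1438], [[2.0, -17.3, -7.9], -0.1438], [[2.0, -16.0, -10.3], -0.1438]]
[[[2.0, -14.4, -12.5], -0.1438], [[2.0, -12.5, -14.4], -0.1438], [[2.0, -10.3, -16.0], -0.1438], [[2.0, -7.9, -17.3], -0.1438], [[2.0, -5.3, -18.3], -0.1438]]
```

Call:
apply_moves(moves=[[[2,-19,0],-0.144],[[2,-19,-2.6],-0.144],[[2,-18.3,-5.3],-0.144],[[2,-17.3,-8],-0.144],[[2,-16,-10.3],-0.144]])

```text
time_s: 8.45
ee_pos: [0.4388, -0.0663, 0.3085]
orientation: [[-0.001, -0.706, 0.708], [0.001, 0.708, 0.706], [-1.0, 0.001, -0.0]]
force: [-0.4, 0.3, 1.3]
finger_gap: 0.401
```

Call:
apply_moves(moves=[[[2,-14.4,-12.5],-0.144],[[2,-12.5,-14.4],-0.144],[[2,-10.3,-16],-0.144],[[2,-8,-17.3],-0.144],[[2,-5.3,-18.3],-0.144]], grip=0.06)

```text
time_s: 8.95
ee_pos: [0.4453, -0.1613, 0.2984]
orientation: [[-0.001, -0.998, 0.067], [0.001, 0.067, 0.998], [-1.0, 0.001, 0.001]]
force: [-0.2, 0.2, 0.1]
finger_gap: 0.468
```

Call:
apply_moves(moves=[[[0,0,0],0],[[0,0,0],0]])

```text
time_s: 9.15
ee_pos: [0.4453, -0.1607, 0.2986]
orientation: [[-0.001, -0.997, 0.077], [0.001, 0.077, 0.997], [-1.0, 0.001, 0.001]]
force: [0.2, 1.1, -0.2]
finger_gap: 0.469
```

```bash
cat >> h.py <<'E'
def field(im,W,ok):
    "red field and green line from colour, in present station coords (mm), mat-level points only"
    i=im.astype(int); lvl=ok&(W[...,2]<.019)&(W[...,2]>.008)
    for n,m in (("red",(i[...,0]>120)&(i[...,1]<70)&(i[...,2]<70)),("green",(i[...,1]>90)&(i[...,0]<70)&(i[...,2]<100))):
        m=m&lvl
        if m.sum()<200: print(n,"few",m.sum()); continue
        q=np.array([W2S(X) for X in W[m]]); l=cv2.fitLine(q.astype(np.float32),cv2.DIST_L2,0,.01,.01).ravel()
        print(n,"x %.1f..%.1f"%tuple(np.percentile(q[:,0],[2,98])),"y %.1f..%.1f"%tuple(np.percentile(q[:,1],[.5,99.5])),"minrect",[np.round(a,1) for a in cv2.minAreaRect(q.astype(np.float32))],"z",np.median(W[m][:,2]).round(4),m.sum())
E
python3 - <<'E'
from h import *
s=ctrl.sense(); print(s["time_s"],s["ee_pos"].round(4),W2S(s["ee_pos"]).round(1),yawz(s["orientation"]),s["finger_gap"],s["q"].round(1))
im,D,P,W,ok=cloud("wrist"); save("w5",im); vials(W,ok); field(im,W,ok)
E
```

```text
9.15 [ 0.4453 -0.1607  0.2986] [-104.7   -4.2] 85.61050208723438 0.4685048190228068 [-29.7  13.6 -22.1  54.3   0.  -25.3]
vial: mid x -65.8 y -36.8..27.9 c -4.4 axis yaw -0.49 len 64.7 ztop 0.041 3550
red few 3
green few 156
```

View pics/w5.png

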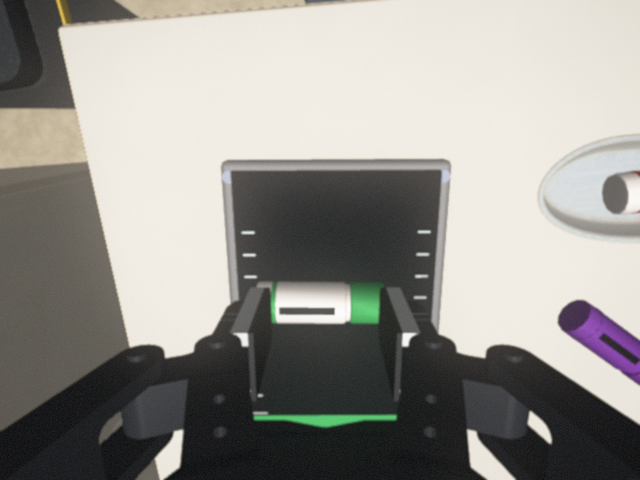

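Here the camera faces back along the station, with the vial between the fingertips at (325,302). I'll re-register the station frame from the earlier wrist picture w2, which saw the whole station.

```bash
python3 - <<'E'
from h import *
s=ctrl.sense(); K,R,t=par("wrist"); O=s["orientation"]; c=-R.T@t
Rct=R@O; off=O.T@(c-s["ee_pos"])   # cam<-tool, cam centre in tool
print("cam in tool mm",(off*1000).round(1))
a=np.radians(-4.03); z=np.array([np.cos(a),np.sin(a),0]); x=np.array([0,0,-1.]); O2=np.stack([x,np.cross(z,x),z],1)
e=np.array([.5728,-.1655,.3297]); R2=Rct@O2.T; t2=-R2@(e+O2@off); P=(K,R2,t2)
im=cv2.imread("pics/w2.png")[:,:,::-1].astype(int)
m=((im[...,0]>120)&(im[...,1]<70)&(im[...,2]<70)).astype(np.uint8)
n,lab,stt,_=cv2.connectedComponentsWithStats(m); i=1+np.argmax(stt[1:,4]); print(stt[i])
cs=cv2.findContours((lab==i).astype(np.uint8),0,cv2.CHAIN_APPROX_NONE)[0][0]; q=cv2.approxPolyDP(cs,8,True)[:,0]
A=np.array([W2S(onplane(P,u,.014)) for u in q]); print(q.tolist(),A.round(1).tolist(),"mean",A.mean(0))
m=((im[...,1]>90)&(im[...,0]<70)&(im[...,2]<110)).astype(np.uint8)
n,lab,stt,_=cv2.connectedComponentsWithStats(m)
for i in range(1,n):
    if stt[i,4]>80:
        v,u=np.where(lab==i); Q=np.array([W2S(onplane(P,(a,b),.014)) for a,b in zip(u,v)]); print("green",stt[i],Q.min(0).round(1),Q.max(0).round(1))
b=((im[...,2]>150)&(im[...,0]<80)).astype(np.uint8); v,u=np.where(b); print("button",u.mean(),v.mean(),onplane(P,(u.mean(),v.mean()),.075),W2S(onplane(P,(u.mean(),v.mean()),.075)))
im,D,Ps,W,ok=cloud("side"); field(im,W,ok); vials(W,ok)
E
```

```text
cam in tool mm [30.7 66.7 -0.1]
[327 166  40  34 541]
[[328, 168], [327, 198], [337, 171], [363, 170], [364, 199], [365, 167]] [[24.5, 37.8], [23.9, 17.0], [30.7, 35.8], [48.5, 36.6], [49.8, 16.4], [49.8, 38.6]] mean [37.85563609 30.36526099]
green [172 176  42  33 342] [-83.6   9.3] [-55.6  31.9]
button 496.625 242.25 [ 0.66957632 -0.17049078  0.075     ] [119.66911415   3.0210538 ]
red x 59.4..95.7 y -61.0..64.9 minrect [array([77.7,  1.9]), array([ 38.4, 128.2]), np.float64(0.4)] z 0.0136 1664
green x -500.0..47.1 y -59.6..242.0 minrect [array([-245.2,   66.6]), array([177.2, 634.7]), np.float64(72.0)] z 0.0128 2747
vial: mid x -63.5 y -49.0..30.5 c -9.2 axis yaw -0.38 len 79.4 ztop 0.0409 682
```

```bash
python3 - <<'E'
from h import *
bgr=cv2.imread("pics/w2.png"); print(bgr[215,405],bgr[140,350],bgr[240,520])
s=ctrl.sense(); K,R,t=par("wrist"); O=s["orientation"]; c=-R.T@t; Rct=R@O; off=O.T@(c-s["ee_pos"])
a=np.radians(-4.03); z=np.array([np.cos(a),np.sin(a),0]); x=np.array([0,0,-1.]); O2=np.stack([x,np.cross(z,x),z],1)
e=np.array([.5728,-.1655,.3297]); R2=Rct@O2.T; P=(K,R2,-R2@(e+O2@off))
h=cv2.cvtColor(bgr,cv2.COLOR_BGR2HSV).astype(int)
for n,m,zz in (("red",((h[...,0]<8)|(h[...,0]>172))&(h[...,1]>180)&(h[...,2]>130),.014),("green",(abs(h[...,0]-65)<18)&(h[...,1]>150)&(h[...,2]>80),.014),("blue",(abs(h[...,0]-110)<12)&(h[...,1]>180)&(h[...,2]>80),.075)):
    k,lab,stt,cen=cv2.connectedComponentsWithStats(m.astype(np.uint8))
    for i in range(1,k):
        if stt[i,4]<150: continue
        cs=cv2.findContours((lab==i).astype(np.uint8),0,cv2.CHAIN_APPROX_NONE)[0][0]; q=cv2.approxPolyDP(cs,6,True)[:,0]
        A=np.array([W2S(onplane(P,u,zz)) for u in q]); print(n,stt[i],A.round(1).tolist() if len(q)<7 else A.mean(0).round(1), W2S(onplane(P,cen[i],zz)).round(1))
E
```

```text
[ 80  85 250] [134 216 123] [236 142  98]
red [330 168  13  31 192] [[32.7, 37.9], [26.6, 33.7], [27.4, 17.0]] [29.8 28.4]
```

```bash
cat > fit.py <<'E'
from h import *
import sys
def reg(bgr,P):
    h=cv2.cvtColor(bgr,cv2.COLOR_BGR2HSV).astype(int)
    for n,m,zz in (("red",((h[...,0]<8)|(h[...,0]>172))&(h[...,1]>130)&(h[...,2]>90),.014),("green",(abs(h[...,0]-65)<18)&(h[...,1]>85)&(h[...,2]>80),.014),("blue",(abs(h[...,0]-108)<14)&(h[...,1]>110)&(h[...,2]>80),.075)):
        k,lab,stt,cen=cv2.connectedComponentsWithStats(m.astype(np.uint8))
        for i in range(1,k):
            if stt[i,4]<250: continue
            cs=cv2.findContours((lab==i).astype(np.uint8),0,cv2.CHAIN_APPROX_NONE)[0][0]; q=cv2.boxPoints(cv2.minAreaRect(cs)) if n!="blue" else [cen[i]]
            print(n,stt[i],np.array([W2S(onplane(P,u,zz)) for u in q]).round(1).tolist(),"c",W2S(onplane(P,cen[i],zz)).round(1))
E
python3 - <<'E'
from fit import *
s=ctrl.sense(); K,R,t=par("wrist"); O=s["orientation"]; c=-R.T@t; Rct=R@O; off=O.T@(c-s["ee_pos"])
a=np.radians(-4.03); z=np.array([np.cos(a),np.sin(a),0]); x=np.array([0,0,-1.]); O2=np.stack([x,np.cross(z,x),z],1)
e=np.array([.5728,-.1655,.3297]); R2=Rct@O2.T; P=(K,R2,-R2@(e+O2@off))
reg(cv2.imread("pics/w2.png"),P)
E
```

```text
red [ 372  122   61  178 9342] [[54.5, -58.3], [56.8, 70.3], [93.7, 68.5], [96.0, -60.5]] c [75.8 10.6]
red [ 326  165   41   36 1365] [[23.1, 39.8], [50.4, 40.0], [51.2, 15.7], [23.2, 15.6]] c [37.1 27.9]
green [ 335  122   25   43 1036] [[28.9, 68.2], [44.9, 68.3], [45.6, 40.6], [29.2, 40.5]] c [37.3 54.3]
green [ 172  174   42   36 1368] [[-83.3, 32.2], [-55.2, 33.6], [-55.8, 9.2], [-84.6, 7.8]] c [-69.7  20.9]
blue [ 496  214   47   46 1658] [[131.9, 6.3]] c [131.9   6.3]
```

Call:
apply_moves(moves=[[[30,0,-2],-0.04],[[30,0,0],-0.038],[[25,0,0],0],[[13,0,0],0],[[6,0,0],0]])

```text
time_s: 9.75
ee_pos: [0.4449, -0.1622, 0.194]
orientation: [[-0.002, -1.0, -0.004], [0.001, -0.004, 1.0], [-1.0, 0.002, 0.001]]
force: [-0.7, 0.4, -0.4]
finger_gap: 0.467
```

Call:
apply_moves(moves=[[[0,0,0],0],[[0,-3,0],0],[[0,-3,0],0],[[0,-3,0],0],[[0,-3,0],0]])

```text
time_s: 10.25
ee_pos: [0.4577, -0.1631, 0.1954]
orientation: [[0.001, -1.0, -0.005], [-0.0, -0.005, 1.0], [-1.0, -0.001, -0.0]]
force: [-0.3, 0.0, 0.7]
finger_gap: 0.469
```

```bash
python3 - <<'E'
from h import *
s=ctrl.sense(); print(s["time_s"],s["ee_pos"].round(4),W2S(s["ee_pos"]).round(1),yawz(s["orientation"]))
im,D,P,W,ok=cloud("wrist"); vials(W,ok); im,D,P,W,ok=cloud("side"); vials(W,ok)
save("s3",cv2.resize(im[250:400,220:470],None,fx=3,fy=3))
E
```

```text
10.25 [ 0.4577 -0.1631  0.1954] [-92.1  -5.7] 90.2923142302982
vial: mid x -68.0 y -39.4..21.2 c -9.1 axis yaw -26.77 len 60.6 ztop 0.0441 7767
vial: mid x -101.1 y 13.0..26.8 c 19.9 axis yaw 68.94 len 13.8 ztop 0.0457 965
vial: mid x -62.6 y -49.1..31.7 c -8.7 axis yaw -2.64 len 80.7 ztop 0.0411 634
```

View pics/s3.png

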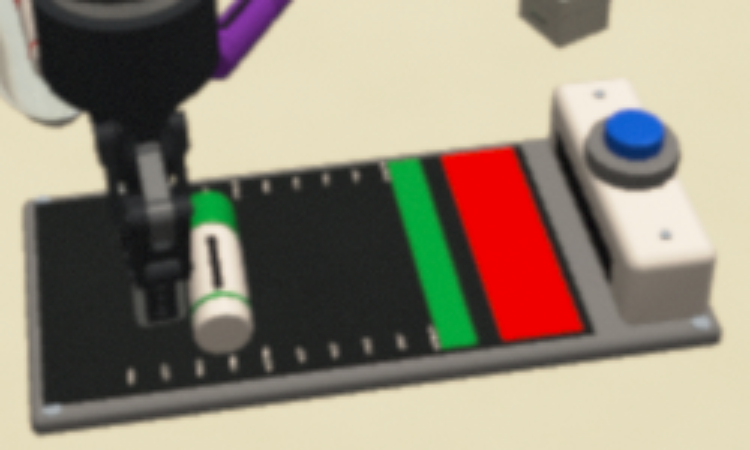

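The fingers (crop (160,300)) stand just behind the vial (crop (220,270)), which is still in place. Pushing now.

Call:
apply_moves(moves=[[[0,-2,0],0],[[0,-2,0],0],[[0,-3,0],0],[[0,-3,0],0],[[0,-3,0],0]])

```text
time_s: 10.85
ee_pos: [0.4706, -0.163, 0.195]
orientation: [[0.0, -1.0, -0.005], [-0.0, -0.005, 1.0], [-1.0, -0.0, -0.0]]
force: [0.5, 0.5, -0.2]
finger_gap: 0.471
```

Call:
apply_moves(moves=[[[0,-3,0],0],[[0,-3,0],0],[[0,-3,0],0],[[0,-3,0],0],[[0,-3,0],0]])

```text
time_s: 11.35
ee_pos: [0.4855, -0.1629, 0.195]
orientation: [[0.0, -1.0, -0.005], [0.0, -0.005, 1.0], [-1.0, -0.0, 0.0]]
force: [-0.2, 0.3, -0.7]
finger_gap: 0.466
```

```bash
python3 - <<'E'
from h import *
s=ctrl.sense(); print(s["time_s"],s["ee_pos"].round(4),W2S(s["ee_pos"]).round(1),s["force"],s["finger_gap"])
im,D,P,W,ok=cloud("side"); vials(W,ok);im,D,P,W,ok=cloud("scene"); vials(W,ok)
E
```

```text
11.35 [ 0.4855 -0.1629  0.195 ] [-64.4  -3.4] [-0.24514644  0.30803098 -0.65695625] 0.46597616801571057
vial: mid x -38.2 y -49.4..29.4 c -10.0 axis yaw -17.35 len 78.8 ztop 0.0449 635
```

```bash
cat >> h.py <<'E'
def vc(n,lab=""):
    im,D,P,W,ok=cloud(n); h=cv2.cvtColor(im,cv2.COLOR_RGB2HSV).astype(int)
    g=(abs(h[...,0]-60)<22)&(h[...,1]>90)&(h[...,2]>60); w=(h[...,2]>125)&(h[...,1]<80)
    vials(W,ok&(g|w)&(im.min(2)>-1)); return im,W
E
python3 - <<'E'
from h import *
vc("side"); print("scene"); vc("scene")
E
```

```text
vial: mid x -34.5 y -49.3..30.2 c -9.5 axis yaw -4.83 len 79.5 ztop 0.0406 527
scene
```

```bash
python3 - <<'E'
from h import *
im,W=vc("side")
save("s4",cv2.resize(im[240:400,220:420],None,fx=4,fy=4,interpolation=cv2.INTER_CUBIC))
E
```

```text
vial: mid x -34.6 y -49.1..29.6 c -9.8 axis yaw -4.35 len 78.7 ztop 0.0405 533
```

View pics/s4.png

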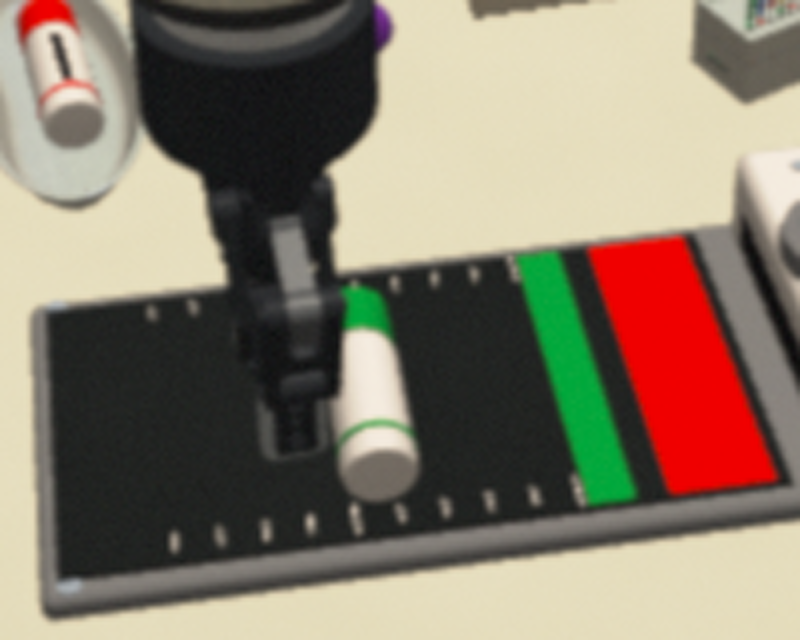

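Call:
apply_moves(moves=[[[0,10,0],0],[[0,15,0],0],[[0,15,0],0],[[0,0,0],0]])

```text
time_s: 12.0
ee_pos: [0.4432, -0.1628, 0.1949]
orientation: [[-0.001, -1.0, -0.004], [0.001, -0.004, 1.0], [-1.0, 0.001, 0.001]]
force: [-0.5, 0.4, 0.9]
finger_gap: 0.47
```

```bash
cat >> h.py <<'E'
def ends(n):
    im,D,P,W,ok=cloud(n); h=cv2.cvtColor(im,cv2.COLOR_RGB2HSV).astype(int)
    g=(abs(h[...,0]-60)<22)&(h[...,1]>90)&(h[...,2]>50); w=(h[...,2]>110)&(h[...,1]<90)
    c,s=np.cos(st_[2]),np.sin(st_[2]); d=W[...,:2]-st_[:2]; sx=(c*d[...,0]+s*d[...,1])*1000; sy=(-s*d[...,0]+c*d[...,1])*1000
    m=ok&(g|w)&(abs(sx+20)<115)&(abs(sy)<64)&(W[...,2]>.024)&(W[...,2]<.046)
    p=np.stack([sx[m],sy[m],W[...,2][m]*1000],1)
    from scipy.optimize import least_squares
    # cylinder r=13 at z=27 : fit x0, yaw
    f=lambda a: np.hypot((p[:,0]-a[0])*np.cos(a[1])+(p[:,1]-p[:,1].mean())*np.sin(a[1]),p[:,2]-a[2])-13
    r=least_squares(f,[np.median(p[:,0]),0,27],loss="soft_l1",f_scale=1.)
    lo,hi=np.percentile(p[:,1],[1,99]); print(n,"axis x %.1f yaw %.2f z %.1f y %.1f..%.1f c %.1f rms %.2f n %d"%(r.x[0],np.degrees(r.x[1]),r.x[2],lo,hi,(lo+hi)/2,np.sqrt(np.mean(r.fun**2)),len(p)))
E
python3 - <<'E'
from h import *
ends("side"); ends("scene"); vc("side")
s=ctrl.sense(); print(s["time_s"],W2S(s["ee_pos"]).round(1),yawz(s["orientation"]))
E
```

```text
side axis x -35.8 yaw -0.56 z 25.8 y -49.6..29.4 c -10.1 rms 2.34 n 857
scene axis x -35.3 yaw -0.33 z 26.4 y -47.0..32.4 c -7.3 rms 2.20 n 638
vial: mid x -36.2 y -49.1..30.5 c -9.3 axis yaw -0.29 len 79.6 ztop 0.0404 650
12.15 [-104.3   -6.8] 90.28158463798833
```

The vial rolls square (yaw about -0.4°) but sits about 9 mm toward -y. While it is still far from the line I'll nudge its end across to centre it, then roll it the rest of the way.

```bash
python3 -c "
from h import *
plan((*S2W(-33,-70),.235),85.65,step=30)"
```

```text
t 12.15 from [ 0.4455 -0.1633  0.1952] 90.28 rows 4
[[[-10.0, -16.5, -17.2], 0.0202], [[-10.0, -16.8, -16.8], 0.0202], [[-10.0, -17.2, -16.5], 0.0202], [[-10.0, -17.5, -16.2], 0.0202]]
```

Call:
apply_moves(moves=[[[-20,0,0],0.02],[[-25,0,-15],0.02],[[0,-15,-25],0.02],[[0,-27,-25],0.02],[[0,-27,-2],0]], grip=1)

```text
time_s: 12.65
ee_pos: [0.5129, -0.2366, 0.2403]
orientation: [[0.001, -0.997, 0.077], [-0.001, 0.077, 0.997], [-1.0, -0.001, -0.001]]
force: [1.4, 1.3, 0.3]
finger_gap: -0.003
```

Call:
apply_moves(moves=[[[0,0,0],0],[[0,0,0],0]])

```text
time_s: 12.85
ee_pos: [0.5119, -0.234, 0.2395]
orientation: [[-0.001, -0.997, 0.074], [0.0, 0.074, 0.997], [-1.0, 0.001, 0.0]]
force: [-0.4, 0.8, 0.5]
finger_gap: -0.0
```

```bash
python3 -c "
from h import *
s=ctrl.sense(); print(s['time_s'],s['finger_gap'],W2S(s['ee_pos']))
plan((*S2W(-33,-70),.195),85.65,step=10)"
```

```text
12.85 -0.0002765988813689348 [-32.7688556  -72.25723004]
t 12.85 from [ 0.5119 -0.234   0.2395] 85.75 rows 5
[[[8.9, 0.0, 0.5], 0.0003], [[8.9, 0.0, 0.5], 0.0003], [[8.9, 0.0, 0.5], 0.0003], [[8.9, 0.0, 0.5], 0.0003], [[8.9, 0.0, 0.5], 0.0003]]
```

Call:
apply_moves(moves=[[[15,0,0],0],[[15,0,0],0],[[12,0,0],0],[[2,0,0],0],[[0,0,0],0]])

```text
time_s: 13.35
ee_pos: [0.5113, -0.2339, 0.1959]
orientation: [[-0.001, -0.997, 0.075], [0.0, 0.075, 0.997], [-1.0, 0.001, 0.0]]
force: [-0.2, 0.4, 0.1]
finger_gap: -0.0
```

Call:
apply_moves(moves=[[[0,0,3],0],[[0,0,3],0],[[0,0,3],0],[[0,0,2],0],[[0,0,2],0]])

```text
time_s: 13.85
ee_pos: [0.5126, -0.221, 0.1962]
orientation: [[0.0, -0.997, 0.075], [-0.0, 0.075, 0.997], [-1.0, -0.0, -0.0]]
force: [0.1, -0.9, 0.5]
finger_gap: -0.002
```

Call:
apply_moves(moves=[[[0,0,1.5],0],[[0,0,1.5],0],[[0,0,1],0],[[0,0,0],0]])

```text
time_s: 14.25
ee_pos: [0.5128, -0.2171, 0.196]
orientation: [[-0.0, -0.997, 0.075], [0.0, 0.075, 0.997], [-1.0, 0.0, 0.0]]
force: [-0.2, 0.2, -0.1]
finger_gap: 0.002
```

```bash
python3 -c "
from h import *
s=ctrl.sense(); print(s['time_s'],W2S(s['ee_pos']),s['ee_pos'][2])
ends('scene');ends('side')"
```

```text
14.25 [-33.11170556 -55.31296181] 0.19597110874575224
scene axis x -35.4 yaw 0.38 z 26.8 y -40.8..38.1 c -1.3 rms 1.39 n 385
side axis x -45.3 yaw -166.17 z 21.6 y -43.8..34.2 c -4.8 rms 2.34 n 158
```

Call:
apply_moves(moves=[[[0,0,1.5],0],[[0,0,1.5],0],[[0,0,0.7],0],[[0,0,0],0],[[0,0,-5],0]])

```text
time_s: 14.85
ee_pos: [0.5127, -0.2182, 0.196]
orientation: [[-0.0, -0.997, 0.074], [0.0, 0.074, 0.997], [-1.0, 0.0, 0.0]]
force: [-0.1, 0.0, 0.6]
finger_gap: -0.001
```

Call:
apply_moves(moves=[[[0,0,-10],0],[[0,0,-10],0],[[-22,0,0],0],[[-22,0,0],0],[[0,0,0],0]], grip=0.06)

```text
time_s: 15.35
ee_pos: [0.5118, -0.2398, 0.2424]
orientation: [[0.003, -0.997, 0.075], [-0.002, 0.075, 0.997], [-1.0, -0.003, -0.002]]
force: [1.2, 0.3, -0.7]
finger_gap: 0.469
```

```bash
python3 -c "
from h import *
s=ctrl.sense(); print(s['time_s'],W2S(s['ee_pos']),s['ee_pos'][2],s['finger_gap'])
ends('scene');ends('side')
plan((*S2W(-75,0),.24),85.65,step=30)"
```

```text
15.35 [-32.43631089 -78.01508822] 0.2423637603245374 0.46937626395532955
scene axis x -35.6 yaw 0.39 z 26.5 y -37.9..41.5 c 1.8 rms 2.29 n 609
side axis x -34.9 yaw 1.30 z 26.7 y -40.2..38.3 c -1.0 rms 1.74 n 367
t 15.45 from [ 0.5112 -0.2391  0.24  ] 85.68 rows 3
[[[0.0, 14.0, 25.8], 0.0002], [[0.0, 14.0, 25.8], 0.0002], [[0.0, 14.0, 25.8], 0.0002]]
```

Call:
apply_moves(moves=[[[0,14,25],0],[[0,14,26],0],[[0,16,27],0],[[0,0,0],0],[[15,0,0],0]])

```text
time_s: 15.95
ee_pos: [0.4734, -0.1573, 0.2255]
orientation: [[0.002, -0.997, 0.074], [-0.001, 0.074, 0.997], [-1.0, -0.002, -0.001]]
force: [0.5, -1.0, -0.4]
finger_gap: 0.469
```

Call:
apply_moves(moves=[[[15,0,0],0],[[13,0,0],0],[[2,0,0],0],[[0,-3,0],0],[[0,-3,0],0]])

```text
time_s: 16.45
ee_pos: [0.4796, -0.1582, 0.1953]
orientation: [[0.0, -0.997, 0.075], [-0.0, 0.075, 0.997], [-1.0, -0.0, -0.0]]
force: [0.7, 0.5, 0.0]
finger_gap: 0.472
```

```bash
python3 -c "
from h import *
s=ctrl.sense(); print(s['time_s'],W2S(s['ee_pos']),s['ee_pos'][2],yawz(s['orientation']))
ends('scene');ends('side')"
```

```text
16.45 [-70.67812549   0.90675464] 0.1953212355966201 85.69771614459385
scene axis x -35.4 yaw 0.85 z 26.3 y -37.7..39.5 c 0.9 rms 2.05 n 329
side axis x -36.1 yaw 0.26 z 25.8 y -40.3..38.7 c -0.8 rms 2.35 n 830
```

Call:
apply_moves(moves=[[[0,-3,0],0],[[0,-3,0],0],[[0,-3,0],0],[[0,-3,0],0],[[0,-3,0],0]])

```text
time_s: 17.05
ee_pos: [0.4944, -0.1589, 0.195]
orientation: [[0.0, -0.997, 0.075], [-0.0, 0.075, 0.997], [-1.0, -0.0, -0.0]]
force: [-0.1, 0.1, 0.5]
finger_gap: 0.471
```

Call:
apply_moves(moves=[[[0,-3,0],0],[[0,-3,0],0],[[0,-3,0],0],[[0,-3,0],0],[[0,-3,0],0]])

```text
time_s: 17.55
ee_pos: [0.5093, -0.16, 0.195]
orientation: [[-0.0, -0.997, 0.075], [0.0, 0.075, 0.997], [-1.0, 0.0, 0.0]]
force: [-0.7, -0.4, 0.3]
finger_gap: 0.472
```

Call:
apply_moves(moves=[[[0,-3,0],0],[[0,-3,0],0],[[0,-3,0],0],[[0,-3,0],0],[[0,-3,0],0]])

```text
time_s: 18.05
ee_pos: [0.5243, -0.1612, 0.195]
orientation: [[0.0, -0.997, 0.075], [0.0, 0.075, 0.997], [-1.0, -0.0, 0.0]]
force: [-1.0, 0.4, 0.6]
finger_gap: 0.473
```

Call:
apply_moves(moves=[[[0,-3,0],0],[[0,-3,0],0],[[0,-3,0],0],[[0,-2,0],0],[[0,-1,0],0]])

```text
time_s: 18.55
ee_pos: [0.5362, -0.1621, 0.195]
orientation: [[0.0, -0.997, 0.075], [-0.0, 0.075, 0.997], [-1.0, -0.0, -0.0]]
force: [0.6, 0.6, -0.2]
finger_gap: 0.47
```

```bash
python3 -c "
from h import *
s=ctrl.sense(); print(s['time_s'],W2S(s['ee_pos']),s['ee_pos'][2],yawz(s['orientation']),s['force'])
ends('scene');vc('scene');ends('side');vc('side')"
```

```text
18.55 [-13.9441048    1.32509062] 0.19496975199449457 85.7170968421606 [ 0.57213222  0.57866485 -0.17810778]
scene axis x 11.0 yaw 2.19 z 26.1 y -38.3..15.3 c -11.5 rms 2.62 n 169
side axis x 10.5 yaw 0.19 z 25.8 y -40.1..37.5 c -1.3 rms 2.78 n 504
vial: mid x 13.5 y -39.0..39.0 c -0.0 axis yaw -7.81 len 78.0 ztop 0.0405 351
```

Call:
apply_moves(moves=[[[0,-2,0],0],[[0,-2,0],0],[[0,-2,0],0],[[0,-2,0],0],[[0,-2,0],0]])

```text
time_s: 19.25
ee_pos: [0.5462, -0.1628, 0.195]
orientation: [[-0.0, -0.997, 0.075], [-0.0, 0.075, 0.997], [-1.0, 0.0, -0.0]]
force: [0.3, -1.1, 0.7]
finger_gap: 0.469
```

Call:
apply_moves(moves=[[[0,-2,0],0],[[0,-2,0],0],[[0,-2,0],0],[[0,-1,0],0],[[0,-1,0],0]])

```text
time_s: 19.75
ee_pos: [0.554, -0.1634, 0.195]
orientation: [[-0.0, -0.997, 0.075], [-0.0, 0.075, 0.997], [-1.0, 0.0, -0.0]]
force: [-0.1, -0.2, -0.9]
finger_gap: 0.474
```

Call:
apply_moves(moves=[[[0,5,0],0],[[0,15,0],0],[[0,20,0],0],[[0,0,0],0],[[0,0,0],0]])

```text
time_s: 20.25
ee_pos: [0.514, -0.1605, 0.1953]
orientation: [[0.0, -0.997, 0.075], [-0.0, 0.075, 0.997], [-1.0, -0.0, -0.0]]
force: [0.5, 0.1, 0.0]
finger_gap: 0.465
```

```bash
python3 - <<'E'
from h import *
s=ctrl.sense(); print(s['time_s'],W2S(s['ee_pos']))
ends('scene');ends('side');vc("side");vc("scene")
for n in ("side","scene"):
    im,D,P,W,ok=cloud(n); h=cv2.cvtColor(im,cv2.COLOR_RGB2HSV).astype(int); np.savez(n+"5.npz",im=im)
    g=(abs(h[...,0]-60)<22)&(h[...,1]>120)&(h[...,2]>60); r=((h[...,0]<8)|(h[...,0]>172))&(h[...,1]>150)&(h[...,2]>90)
    for nm,m in (("green",g),("red",r)):
        K,R,t=P; v,u=np.where(m); Q=[]
        A=np.array([W2S(onplane(P,(a,b),.014)) for a,b in zip(u,v)]); k=(A[:,0]>-20)&(A[:,0]<110)&(abs(A[:,1])<70); A=A[k]
        for y0 in (-58,-50,50,58,0):
            b=A[abs(A[:,1]-y0)<4]
            if len(b)>15: print(n,nm,y0,np.percentile(b[:,0],[3,97]).round(1),len(b))
        print(n,nm,"y",np.percentile(A[:,1],[.5,99.5]).round(1))
E
```

```text
20.25 [-36.26588251   1.22430166]
scene axis x 28.9 yaw -0.22 z 26.6 y -37.7..42.0 c 2.2 rms 1.63 n 573
side axis x 28.7 yaw 0.20 z 25.8 y -40.0..40.0 c -0.0 rms 2.34 n 798
vial: mid x 26.8 y -39.1..39.3 c 0.1 axis yaw -0.08 len 78.4 ztop 0.0402 593
vial: mid x 26.3 y -37.0..42.5 c 2.8 axis yaw 0.06 len 79.5 ztop 0.0415 448
side green -58 [32.3 48.5] 58
side green -50 [32.5 48.8] 59
side green 50 [19.4 48.2] 75
side green 58 [20.5 47.7] 70
side green y [-62.2  65.3]
side red -58 [60.  95.7] 130
side red -50 [59.5 95.6] 126
side red 50 [59.4 95.4] 94
side red 58 [59.  95.6] 92
side red 0 [59.3 95.5] 110
side red y [-61.8  64.4]
scene green -58 [32.2 48.1] 29
scene green -50 [32.3 48.5] 41
scene green 50 [22.6 47.6] 51
scene green 58 [24.8 47.9] 46
scene green y [-59.3  67.2]
scene red -58 [60.3 95.5] 62
scene red -50 [59.5 95.9] 89
scene red 50 [58.7 95.6] 72
scene red 58 [59.  95.5] 70
scene red 0 [59.1 96. ] 81
scene red y [-59.  68.]
```

```bash
cat >> h.py <<'E'
def sil(n,x0=30,im=None):
    from scipy.optimize import minimize
    P=par(n); im=vision.camera(n)[0] if im is None else im; h=cv2.cvtColor(im,cv2.COLOR_RGB2HSV).astype(int)
    w=((h[...,2]>105)&(h[...,1]<90)).astype(np.uint8); S=4
    u0,v0=proj(P,[*S2W(x0,-10),.027]).astype(int); a=60; w=w[v0-a:v0+a,u0-a:u0+a]
    k,lab,stt,_=cv2.connectedComponentsWithStats(cv2.morphologyEx(w,cv2.MORPH_CLOSE,np.ones((5,5)))); 
    i=lab[a-2:a+3,a-2:a+3].max(); M=cv2.resize((lab==i).astype(np.float32),None,fx=S,fy=S)>.5
    th=np.linspace(0,2*np.pi,24)
    def cost(p):
        x,yl,yh,yaw=p; yaw=np.radians(yaw*1.)
        pts=[]
        for y in (yl,yh):
            for t in th:
                r=13*np.cos(t); pts.append(proj(P,[*S2W(x-y*np.sin(yaw)+r,y),.027+.013*np.sin(t)]))
        q=(np.array(pts)-[u0-a,v0-a]+.5)*S; H=np.zeros(M.shape,np.uint8); cv2.fillConvexPoly(H,cv2.convexHull((q*16).astype(np.int32)),1,shift=4)
        H=H>0; return 1-(H&M).sum()/(H|M).sum()
    r=min((minimize(cost,[x0+d,-40,12,0],method="Nelder-Mead",options=dict(initial_simplex=np.array([[x0+d,-40,12,0],[x0+d+4,-40,12,0],[x0+d,-36,12,0],[x0+d,-40,16,0],[x0+d,-40,12,4]]))) for d in (-4,0,4)),key=lambda r:r.fun)
    print(n,"silhouette x %.1f ylo %.1f yhi %.1f yaw %.1f iou %.3f"%(*r.x,1-r.fun))
E
python3 - <<'E'
from h import *
for n in ("side","scene"): sil(n,28,np.load(n+"5.npz")["im"])
sil("side",37,np.load("side0.npz")["im"]); sil("side",-62,np.load("side0.npz")["im"])
E
```

```text
side silhouette x 28.7 ylo -36.3 yhi 18.1 yaw 0.8 iou 0.907
scene silhouette x 29.5 ylo -33.2 yhi 21.8 yaw -0.1 iou 0.907
side silhouette x 38.1 ylo -24.4 yhi 13.6 yaw -0.5 iou 0.885
side silhouette x -62.5 ylo -30.6 yhi 9.1 yaw 0.4 iou 0.897
```

Call:
apply_moves(moves=[[[0,-10,0],0],[[0,-15,0],0],[[0,-7,0],0],[[0,-3,0],0],[[0,-2,0],0]])

```text
time_s: 21.05
ee_pos: [0.5511, -0.1631, 0.1948]
orientation: [[-0.0, -0.997, 0.075], [0.0, 0.075, 0.997], [-1.0, 0.0, 0.0]]
force: [0.5, 0.9, -0.5]
finger_gap: 0.473
```

Call:
apply_moves(moves=[[[0,-2,0],0],[[0,-2,0],0],[[0,-2,0],0],[[0,-2,0],0],[[0,-2,0],0]])

```text
time_s: 21.55
ee_pos: [0.561, -0.1639, 0.195]
orientation: [[0.0, -0.997, 0.075], [-0.0, 0.075, 0.997], [-1.0, -0.0, -0.0]]
force: [-0.3, 0.2, -0.3]
finger_gap: 0.47
```

Call:
apply_moves(moves=[[[0,-1.5,0],0],[[0,-1,0],0],[[0,-1,0],0],[[0,-0.5,0],0],[[0,0,0],0]])

```text
time_s: 22.05
ee_pos: [0.565, -0.1642, 0.195]
orientation: [[0.0, -0.997, 0.075], [-0.0, 0.075, 0.997], [-1.0, -0.0, -0.0]]
force: [-0.1, -0.2, 0.1]
finger_gap: 0.47
```

Call:
apply_moves(moves=[[[0,0,0],0],[[0,5,0],0],[[0,15,0],0],[[0,20,0],0],[[-15,5,0],0]])

```text
time_s: 22.55
ee_pos: [0.5176, -0.1602, 0.2087]
orientation: [[-0.004, -0.997, 0.075], [0.002, 0.075, 0.997], [-1.0, 0.004, 0.001]]
force: [-0.6, 0.8, 0.9]
finger_gap: 0.47
```

```bash
python3 - <<'E'
from h import *
s=ctrl.sense(); print(s['time_s'],W2S(s['ee_pos']))
for n in ("side","scene"): sil(n,39); ends(n)
E
```

```text
22.55 [-32.6895204    1.76922477]
side silhouette x 39.9 ylo -36.5 yhi 18.1 yaw -0.1 iou 0.940
side axis x 39.2 yaw 0.06 z 25.9 y -40.0..39.6 c -0.2 rms 2.28 n 821
scene silhouette x 40.0 ylo -33.2 yhi 21.9 yaw -0.9 iou 0.905
scene axis x 39.5 yaw 0.39 z 26.6 y -37.5..42.2 c 2.3 rms 1.53 n 567
```

Vial is at x≈39.9 mm, y≈0, yaw≈0, on the line. Now the button.

```bash
python3 -c "
from h import *
plan((*S2W(137,2),.275),85.65,step=30)"
```

```text
t 22.75 from [ 0.5202 -0.161   0.2101] 85.71 rows 6
[[[-10.8, -27.8, 0.1], 0.0002], [[-10.8, -27.8, 0.1], 0.0002], [[-10.8, -27.8, 0.1], 0.0002], [[-10.8, -27.8, 0.1], 0.0002], [[-10.8, -27.8, 0.1], 0.0002]]
[[[-10.8, -27.8, 0.1], 0.0002]]
```

Call:
apply_moves(moves=[[[-35,0,0],0],[[-40,0,0],0],[[-5,-25,0.5],0],[[0,-35,0],0],[[0,-35,0],0]], grip=1)

```text
time_s: 23.25
ee_pos: [0.6163, -0.1675, 0.2899]
orientation: [[0.001, -0.997, 0.075], [-0.0, 0.075, 0.997], [-1.0, -0.001, -0.0]]
force: [0.3, -0.6, -0.8]
finger_gap: 0.004
```

Call:
apply_moves(moves=[[[0,-35,0],0],[[0,-25,0],0],[[0,-12,0],0],[[10,0,0],0],[[0,0,0],0]])

```text
time_s: 23.75
ee_pos: [0.6862, -0.1726, 0.2775]
orientation: [[-0.003, -0.997, 0.075], [0.001, 0.075, 0.997], [-1.0, 0.003, 0.001]]
force: [-0.3, 0.3, -0.0]
finger_gap: 0.002
```

Call:
apply_moves(moves=[[[0,0,0],0]])

```text
time_s: 23.85
ee_pos: [0.686, -0.1727, 0.2793]
orientation: [[-0.001, -0.997, 0.075], [0.0, 0.075, 0.997], [-1.0, 0.001, 0.0]]
force: [0.8, 0.7, 0.6]
finger_gap: -0.002
```

```bash
python3 - <<'E'
from h import *
plan((*S2W(137,2),.253),85.65,step=30)
im,D,P,W,ok=cloud("side"); print(proj(P,[*S2W(134.5,1.5),.075]))
save("btn",cv2.resize(im[200:350,320:500],None,fx=4,fy=4,interpolation=cv2.INTER_CUBIC)); sil("scene",39)
E
```

```text
t 23.85 from [ 0.686  -0.1727  0.2793] 85.71 rows 1
[[[26.3, -0.8, -0.0], 0.001]]
[431.39829765 291.39074213]
scene silhouette x 40.2 ylo -31.9 yhi 22.3 yaw -1.7 iou 0.891
```

View pics/btn.png

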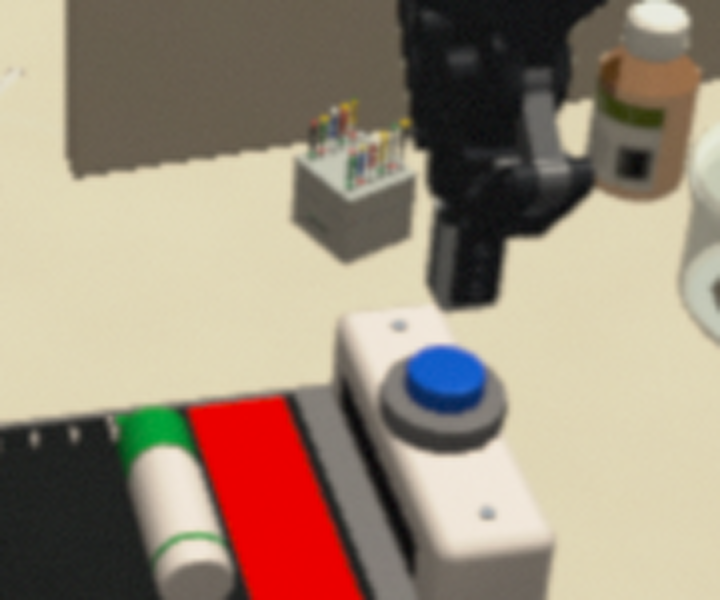

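```bash
python3 - <<'E'
from h import *
im,D,P,W,ok=cloud("side"); e=ctrl.sense()["ee_pos"]
print(W2S(e),proj(P,[*e[:2],e[2]-.173]))
m=ok&(abs(W[...,0]-e[0])<.04)&(abs(W[...,1]-e[1])<.04)&(W[...,2]>.098)&(W[...,2]<.118)
q=np.array([W2S(x) for x in W[m]]); print(np.percentile(q,[2,50,98],axis=0).round(1),len(q),W[m][:,2].min())
m=ok&(abs(W[...,0]-e[0])<.04)&(abs(W[...,1]-e[1])<.04)&(W[...,2]>.071)&(W[...,2]<.08)
q=np.array([W2S(x) for x in W[m]]); print("button",np.percentile(q,[2,50,98],axis=0).round(1),len(q))
E
```

```text
[136.43788746   1.93265943] [434.84751958 272.46045013]
[[125.1 -13.2]
 [130.3  -5.9]
 [147.    5.3]] 85 0.10578054100116704
button [[121.4 -11.1]
 [133.3   0.6]
 [145.4  13.6]] 219
```

Tips are about 2.5 mm too far in +x relative to the button (crop (445,375)), so I'll correct that and press.

Call:
apply_moves(moves=[[[8,2.5,0],0],[[10,0,0],0],[[8,0,0],0],[[3,0,0],0],[[0,0,0],0]])

```text
time_s: 24.5
ee_pos: [0.684, -0.1726, 0.2502]
orientation: [[-0.001, -0.997, 0.075], [0.0, 0.075, 0.997], [-1.0, 0.001, 0.0]]
force: [-0.3, 0.3, 0.7]
finger_gap: 0.002
```

Call:
apply_moves(moves=[[[2,0,0],0],[[2,0,0],0],[[1.5,0,0],0],[[0,0,0],0]])

```text
time_s: 24.9
ee_pos: [0.6843, -0.1727, 0.2457]
orientation: [[0.001, -0.997, 0.075], [-0.0, 0.075, 0.997], [-1.0, -0.001, -0.0]]
force: [0.3, 0.2, 3.3]
finger_gap: -0.001
```

Call:
apply_moves(moves=[[[1.5,0,0],0],[[1,0,0],0],[[0,0,0],0]])

```text
time_s: 25.2
ee_pos: [0.6843, -0.1727, 0.2431]
orientation: [[0.001, -0.997, 0.075], [-0.0, 0.075, 0.997], [-1.0, -0.001, -0.0]]
force: [2.2, -0.7, 3.6]
finger_gap: -0.006
```

Call:
apply_moves(moves=[[[1,0,0],0],[[0.7,0,0],0],[[0,0,0],0]])

```text
time_s: 25.5
ee_pos: [0.6842, -0.1727, 0.2423]
orientation: [[0.001, -0.997, 0.075], [-0.001, 0.075, 0.997], [-1.0, -0.001, -0.0]]
force: [-1.4, 0.1, 12.5]
finger_gap: -0.001
```

Call:
apply_moves(moves=[[[0.4,0,0],0],[[0,0,0],0],[[0,0,0],0]])

```text
time_s: 25.8
ee_pos: [0.6842, -0.1726, 0.2422]
orientation: [[0.002, -0.997, 0.075], [-0.001, 0.075, 0.997], [-1.0, -0.002, -0.001]]
force: [-3.6, 1.2, 16.6]
finger_gap: 0.002
```

Call:
apply_moves(moves=[[[-4,0,0],0],[[-10,0,0],0],[[-25,0,0],0],[[-30,0,0],0],[[0,0,0],0]])

```text
time_s: 26.3
ee_pos: [0.6845, -0.1728, 0.3139]
orientation: [[0.004, -0.997, 0.075], [-0.002, 0.075, 0.997], [-1.0, -0.004, -0.001]]
force: [1.6, -0.4, -0.1]
finger_gap: -0.001
```

Call:
apply_moves(moves=[[[0,0,0],0],[[0,0,0],0]])

```text
time_s: 26.5
ee_pos: [0.6838, -0.1726, 0.3089]
orientation: [[-0.002, -0.997, 0.075], [0.001, 0.075, 0.997], [-1.0, 0.002, 0.0]]
force: [-0.0, 0.4, -0.6]
finger_gap: 0.001
```

```bash
python3 - <<'E'
from h import *
for n in ("side","scene"): sil(n,39); ends(n)
im,D,P,W,ok=cloud("side"); save("final",im)
m=ok&(abs(W[...,0]-.684)<.03)&(abs(W[...,1]+.173)<.03)&(W[...,2]>.066)&(W[...,2]<.09); print("button top z",np.percentile(W[m][:,2],80))
i0=np.load("side0.npz")["im"].astype(int); d=abs(im.astype(int)-i0).sum(2)
for nm,(a,b,c,e) in dict(rack=(190,235,215,295),purple=(235,280,280,322),block=(225,265,390,428)).items(): print(nm,d[a:b,c:e].mean().round(1),d[a:b,c:e].max())
s=ctrl.sense(); print(s["time_s"],s["force"],s["ee_pos"])
E
```

```text
side silhouette x 40.0 ylo -34.2 yhi 18.1 yaw -0.4 iou 0.928
side axis x 39.2 yaw 0.12 z 25.9 y -39.2..39.3 c 0.0 rms 0.99 n 745
scene silhouette x 40.1 ylo -29.8 yhi 21.9 yaw -0.3 iou 0.875
scene axis x 39.6 yaw 0.33 z 26.6 y -36.9..42.3 c 2.7 rms 1.33 n 551
button top z 0.07449933648956714
rack 26.6 43
purple 27.7 42
block 24.7 263
26.75 [ 0.12392259  0.21232832 -0.811978  ] [ 0.68401945 -0.17258781  0.30926365]
```

```bash
python3 -c "
from h import *
print(ctrl.finish_job())"
```

```text
the job is handed in; nothing more can be done
None
```

The job is done in the order asked and was handed in at about 27 s of robot time, with the arm clear of everything. No verdict came back.

- **Red-capped vial:** I gripped it at 25 N and released it just above the dish floor. A view straight afterwards showed it lying flat and lengthwise in the dish.
- **Green-capped vial:** I rolled it about 27 mm with the fingers behind its side. It was about 9 mm off centre, so I then pushed it sideways along the mat by its end. I rolled it the rest of the way slowly, at 3 cm/s or less, and let go. It was never lifted and never entered the red field.
- **Final vial position:** After the press, two cameras put it at x 39–40 mm, with the line's centre at 40 mm. It was squared to within about 0.5° and 0–3 mm off centre across the mat.
- **Button:** I pressed it about 6 mm down, to its stop. The force rose to 16.6 N, against the 5 N a full press needs. The button sprang back up afterwards, to about 74.5 mm.
- **Other things:** In a before-and-after comparison from the side camera, the rack and the purple look-alike showed only an even brightness difference. The file block's patch also had one strong difference. I put that down to the arm being in view and did not check it separately.

**Disagreements:** The camera-based station frame and the arm's own readings differed by about 2–3 mm. I therefore judged the vial against the line, and the fingers against the button, within one picture at a time. Turning the pusher to steer the vial sideways did not work, which is why I used the end push.

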